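# Unlock the punch rack and lay the punches out by size

## Task

First lift the retaining bar out of its two brackets and lay it, grip upward, lengthwise and centred on top of the whetstone. Then take the three punches out of the rack and lay them down, all pointing the same way as the rivet tin and the whetstone and level with their middles: the shortest centred on top of the tin, the longest on the mat midway between tin and whetstone, and the medium one on the mat to the right (as the robot sees it) of whichever of the two stands on the right, about 35 mm clear of it. Do not shift the tin, the whetstone or the two pots.

Things in the scene. Friction and masses are not known exactly. Their poses are not given: they have to be found in the camera images.
- retaining_bar: Flat steel bar 184 long (its y) x 20 wide (x) x 8 mm thick, with a wooden block grip on its middle: 22 (x) x 44 (y) x 30 mm tall, 38 overall; about 0.25 kg. Origin: centre of the bar's underside. Starts in the rack's two open-topped brackets, across the punches and at least 2 mm above them; lifts straight up.
- long_punch: Plain round steel punch tapering to a point over its front part, lying on its side. 140 mm long, thickest diameter 14 mm. Origin: mid-length, on the underside as it lies in the rack; its y axis runs along its length, z up. Starts between the teeth of the rack, in any of the three places.
- medium_punch: Plain round steel punch tapering to a point over its front part, lying on its side. 120 mm long, thickest diameter 12 mm. Origin: mid-length, on the underside as it lies in the rack; its y axis runs along its length, z up. Starts between the teeth of the rack, in any of the three places.
- short_punch: Plain round steel punch tapering to a point over its front part, lying on its side. 100 mm long, thickest diameter 10 mm. Origin: mid-length, on the underside as it lies in the rack; its y axis runs along its length, z up. Starts between the teeth of the rack, in any of the three places.
- punch_rack: Fixed wooden rack: board 110 (its x) x 184 (y) x 12 mm high, origin centre of underside. Punches lie along x on the board at y = -44, 0, +44, between 9 mm high teeth at x = +-38; clear for 68 mm between the two rows of teeth. Steel brackets at y = +-83 hold the bar: slot 24 wide in x, floor 28 and top 40 mm above the bench.
- rivet_tin: Shut rivet tin with a printed lid, 63 wide (its x axis) x 100 long (y) x 34 mm high, plus a small tab of 4 mm on one long side. Origin: centre of the underside; its x axis points about to the robot's left. Lies loose on the mat with its length pointing away from the robot, about 134 mm centre to centre beside the whetstone, on either side of it.
- whetstone: Grey-brown sharpening stone, plain block 45 wide (its x axis) x 150 long (y), flat top 22 to 26 mm above its underside. Origin: centre of the underside. Lies loose on the mat with its length pointing away from the robot.
- bench_mat: Fixed thin black rubber mat 144 (its x, away from the robot) x 260 (y) x 3 mm. Origin: centre of the underside. Tin and whetstone lie on it; it lies to the right of the rack and nearer the robot.
- paste_pot: Small round pot, 52 mm diameter, 68 mm high, red lid, standing between rack and mat; bystander, leave alone. Origin: centre of the underside.
- glue_pot: Round pot, 60 mm diameter, 88 mm high, black lid, standing beyond the right end of the mat; bystander, leave alone. Origin: centre of the underside.

How it is judged:
On the way:
1. The bar lies lengthwise on the whetstone while all three punches are still in the rack (x of retaining_bar in the frame of whetstone between -0.012 and 0.012 m and y of retaining_bar in the frame of whetstone between -0.025 and 0.025 m and z of retaining_bar in the frame of whetstone between 0.015 and 0.032 m and angle between the y axis of retaining_bar and the y axis of whetstone, either way round below 0.15 rad and angle between retaining_bar's own z axis and vertical below 0.1 rad and linear speed of retaining_bar below 0.02 m/s and horizontal distance between each of long_punch, medium_punch, short_punch and punch_rack below 0.085 m), for 0.2 s.
At the end, for the whole second after the job is handed in: Bar at rest on the stone, grip up, within 12 mm sideways, 25 mm lengthwise, 0.15 rad. Punches at rest, within 0.2 rad: short on the tin within 18 mm of its centre; long between tin and stone, medium right of the right one, both flat, 20 to 55 mm clear, within 30 mm of level (x of retaining_bar in the frame of whetstone between -0.012 and 0.012 m and y of retaining_bar in the frame of whetstone between -0.025 and 0.025 m and z of retaining_bar in the frame of whetstone between 0.015 and 0.032 m and angle between the y axis of retaining_bar and the y axis of whetstone, either way round below 0.15 rad and angle between retaining_bar's own z axis and vertical below 0.1 rad and linear speed of each of retaining_bar, long_punch, medium_punch, short_punch below 0.02 m/s and ((x of rivet_tin in the frame of whetstone above 0 m and x of long_punch in the frame of whetstone between 0.0495 and 0.0845 m and x of long_punch in the frame of rivet_tin between -0.0935 and -0.0585 m and x of medium_punch in the frame of whetstone between -0.0855 and -0.0485 m and y of medium_punch in the frame of whetstone between -0.03 and 0.03 m and angle between the y axis of medium_punch and the y axis of whetstone, either way round below 0.2 rad) or (x of rivet_tin in the frame of whetstone below 0 m and x of long_punch in the frame of whetstone between -0.0845 and -0.0495 m and x of long_punch in the frame of rivet_tin between 0.0585 and 0.0935 m and x of medium_punch in the frame of rivet_tin between -0.0945 and -0.0575 m and y of medium_punch in the frame of rivet_tin between -0.03 and 0.03 m and angle between the y axis of medium_punch and the y axis of rivet_tin, either way round below 0.2 rad)) and y of long_punch in the frame of whetstone between -0.03 and 0.03 m and angle between the y axis of long_punch and the y axis of whetstone, either way round below 0.2 rad and height (world z) of long_punch between -0.005 and 0.025 m and height (world z) of medium_punch between -0.005 and 0.025 m and x of short_punch in the frame of rivet_tin between -0.018 and 0.018 m and y of short_punch in the frame of rivet_tin between -0.02 and 0.02 m and z of short_punch in the frame of rivet_tin between 0.028 and 0.05 m and angle between the y axis of short_punch and the y axis of rivet_tin, either way round below 0.2 rad); the robot touches nothing.
It fails at once if The tin is shifted by more than 12 mm (distance of rivet_tin from where it was at the start of the episode above 0.012 m).
It fails at once if The whetstone is shifted by more than 12 mm (distance of whetstone from where it was at the start of the episode above 0.012 m).
It fails at once if The red-lidded pot is shifted by more than 15 mm (distance of paste_pot from where it was at the start of the episode above 0.015 m).
It fails at once if The black-lidded pot is shifted by more than 15 mm (distance of glue_pot from where it was at the start of the episode above 0.015 m).
It also fails if it takes over 96 s, if anything falls off the work surface, if the arm or the gripper's body presses on something with over 40 N, if the wrist force passes 120 N, or if a joint passes its speed limit or range.

## Robot

A 6-joint arm with a two-finger parallel gripper is mounted at the origin on a cart in front of the work surface, level with it; the furniture and walls round the work are solid. World frame = base frame: x ahead of the robot, y to its left, z up, the work surface at z = 0. Lengths are in m, angles in rad, forces in N, time in s.
With the tool pointing down it reaches from about 0.275 to 0.875 m from the base axis. Payload 12.5 kg.
Tool frame: the origin (TCP) lies between the finger pads; the fingertips stand 25 mm ahead of it and the grasp point (between the pads) lies 6 mm ahead of it; z points along the fingers, y is the line along which they close (so a half turn about z gives the same grasp; the last joint's range is limited). The gripper opens to 85 mm and grips with 20 to 120 N. Pads are 22 mm wide; open, the fingers measure 114 mm over their backs; the gripper's body (76 mm by 85 mm) begins 54 mm behind the grasp point. The pads swing forward as they close: fully open they stand 13 mm farther back than shut.
Start: joints at [-1.352, 0.351, 1.652, -0, 1.139, -0.085], TCP at [0.165, -0.525, 0.256] pointing down, gripper open.
Joint ranges: [-2.75, 2.75], [-0.79, 2.1], [0.01, 2.65], [-1.57, 4.71], [0.07, 3.14], [-2.87, 2.87]. Speed limits (rad/s): [2.22, 2.22, 2.79, 3.14, 3.14, 3.14].

## Interface

Orientations are given as a unit quaternion [w, x, y, z].
In Python, from cell import env gives the robot as it stands.
- The arm moves only by the tool arm_command, never from a script. Its argument "deltas" is a list of rows, each a list of 4 numbers: the shift along the tool's x, y, z in mm, then the turn about the tool's z in degrees. In form: [[x, y, z, turn], ...]. A call has 1 to 10 rows; each row shifts and turns the commanded pose from where the row before left it, along the tool's axes as they then stand; what a row does not reach is not made up. A row lasts 1/12 s, in which the tool goes at most 41.7 mm and 7.16 degrees, less where a joint would pass 70% of its speed; a pose out of reach is approached as far as the arm can. A call is refused whole if a number of a shift passes 41.7 or a number of a turn 7.16, either way. A call with a gripper value outside its range is refused whole. "hand" is the closure, from 0 (fully open) to 1 (shut), set as the call begins (left out, the last holds). The fingers move at their own pace and stop on an object; "newtons" is the grip in N (left out, the last holds). Time passes only in rows, so rows that do not move let the fingers close. It gives the time, the measured TCP pose, the force, the opening and the grip force at its end, in the units of the state.
- env.get_obs(): the state, without advancing time (a new reading comes with each control period).
- env.capture(name): name is "scene" or "top" or "wrist"; returns the picture (420x560x3 uint8, blue, green, red); there is no depth.
- env.calibration(name): a dict with "fx", "fy", "cx", "cy" (pixels), "camera_from_world" (4x4, takes a point from world to camera coordinates). Camera axes: x right, y down, z forward; pixel columns grow to the right and rows downward; lengths in m; the calibration is good to about 2 mm. A picture is of the moment at which its call begins: read the wrist's pose just before it. calibration takes no time and is no camera call; for the wrist camera it gives the pose at the moment of the call.
- env.finish_job(): hands the job in; it is judged then, once.
The state is a dict: "time_s": time; "joint_pos": joint angles; "joint_vel": joint speeds; "joint_torque": joint torques, N m; "tool_pos": TCP position; "tool_rot": TCP orientation; "contact_force": force on the tool from outside, world axes, zero at the start; "torque": the same for the moment, N m; "opening": opening from 0.0 (shut) to 1.0 (fully open); "grasp_force": force on a finger pad.
Only numpy, scipy, OpenCV 4.12 (cv2) and the standard library are available. Lean on these libraries where they do the work, as an engineer would, in place of code of your own. Each camera call takes 0.05 s, during which the arm holds its last target. There are 200 camera calls.

## Working session

There is one attempt and no reset: what is moved stays moved. The work goes in short steps, Python scripts to look and compute and a tool call to move; the robot and the scene stay as the last step left them, time stands still between calls to the robot, and variables do not carry over. Pictures are saved under pics/ and viewed, at most 14 in all, crops included, and the job is handed in when it is done.

Besides the shell and the picture viewer there is one more tool, called after "Emit:" as name(argument=value, ...), one argument or row to a line, values as JSON. arm_command: Moves the arm, as the interface text tells. Its arguments: {"type":"object","properties":{"deltas":{"type":"array"},"hand":{"type":"number"},"newtons":{"type":"number"}},"required":["deltas"]}

```bash
mkdir -p pics; python3 - <<'E'
from cell import env
import cv2,numpy as np
o=env.get_obs();print(o)
for n in("scene","top"):
    cv2.imwrite(f"pics/{n}0.png",env.capture(n)); c=env.calibration(n);print(n,c["fx"],c["cx"],c["cy"],np.round(np.linalg.inv(c["camera_from_world"]),3).tolist())
E
```

```text
{'time_s': 0.0, 'joint_pos': array([-1.35158971e+00,  3.51239190e-01,  1.65242760e+00,  6.46152632e-06,
        1.13910376e+00, -8.46038208e-02]), 'joint_vel': array([ 2.42884179e-04, -1.50857217e-04, -6.27786940e-04, -4.36110096e-05,
        4.48986329e-04, -4.54701884e-04]), 'joint_torque': array([ 1.94637767e-03, -5.06105626e+01, -2.91408366e+01,  4.52451286e-05,
        4.50445179e-03, -1.42491569e-05]), 'tool_pos': array([ 0.16449447, -0.52450667,  0.25575546]), 'tool_rot': array([-5.87809792e-04,  9.88484605e-01,  1.51320320e-01, -3.66800290e-05]), 'contact_force': array([-0.97333607,  0.00281632, -0.13930717]), 'torque': array([ 0.0010321 , -0.04446752,  0.00731072]), 'grasp_force': 0.0, 'opening': 0.9995919802753481}
scene 491.14289472283286 283.4514853317305 209.02112401149566 [[-0.64, -0.549, 0.538, -0.205], [-0.769, 0.454, -0.451, 0.153], [0.004, -0.702, -0.712, 0.855], [0.0, 0.0, 0.0, 1.0]]
top 537.2091354334357 278.67909342072875 214.20346213963896 [[-0.029, -0.984, 0.175, 0.226], [-1.0, 0.028, -0.008, -0.373], [0.003, -0.175, -0.985, 0.987], [0.0, 0.0, 0.0, 1.0]]
```

View pics/scene0.png

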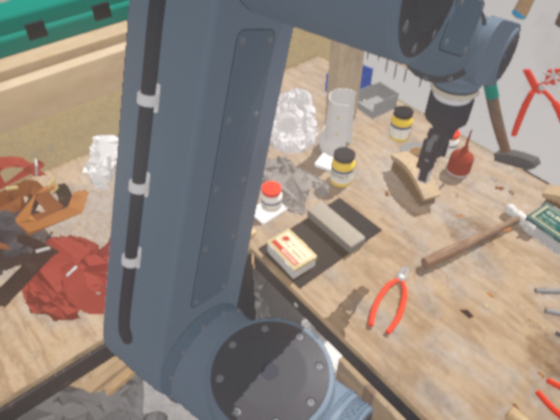

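View pics/top0.png

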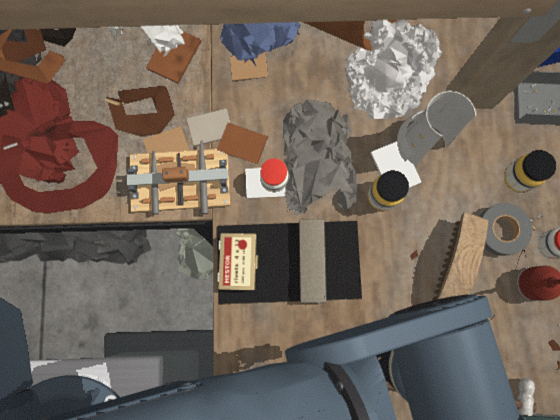

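The top view shows the rack at about (179,180) with the bar across it. The tin is at (238,262) on the left and the whetstone at (313,261) on the right. The red-lidded pot is at (273,174) and the black-lidded pot at (389,188).

```bash
cat > h.py <<'E'
from cell import env
import cv2,numpy as np
from scipy.spatial.transform import Rotation as R
def cal(n):
    c=env.calibration(n);return np.array([[c["fx"],0,c["cx"]],[0,c["fy"],c["cy"]],[0,0,1]]),np.array(c["camera_from_world"])
def ray(c,uv):
    K,T=c;d=T[:3,:3].T@np.linalg.solve(K,[uv[0],uv[1],1.]);return -T[:3,:3].T@T[:3,3],d
def onz(c,uv,z):
    o,d=ray(c,uv);return o+d*(z-o[2])/d[2]
def tri(c1,p1,c2,p2):
    a,d=ray(c1,p1);b,e=ray(c2,p2);s=np.linalg.lstsq(np.c_[d,-e],b-a,rcond=None)[0]
    p,q=a+s[0]*d,b+s[1]*e;return (p+q)/2,np.linalg.norm(p-q)
def pose():
    o=env.get_obs();w,x,y,z=o["tool_rot"];r=R.from_quat([x,y,z,w]).as_matrix()
    return o["tool_pos"],r
def delta(target,yaw=None):
    "mm in the tool's axes; yaw = wanted world angle (deg) of tool y, mod 180"
    p,r=pose();print("shift mm",np.round(r.T@(np.array(target)-p)*1e3,1))
    a=np.degrees(np.arctan2(r[1,1],r[0,1]));print("tool y at",round(a,1))
    if yaw is not None: print("turn about tool z",-((yaw-a+90)%180-90))
E
python3 - <<'E'
from h import *
c=cal("top")
for n,uv,z in [("rack",(179,180),.012),("bar",(176,174),.06),("tin",(238,262),.037),("stone",(313,261),.027),("paste",(273,174),.068),("glue",(390,188),.088),("mat ul",(217,222),.003),("mat lr",(360,300),.003)]: print(n,onz(c,uv,z).round(3))
p,r=pose();print(r.round(3)); K,T=cal("wrist");print(K,np.linalg.inv(T).round(3))
im=cv2.imread("pics/top0.png");cv2.imwrite("pics/c1.png",cv2.resize(im[135:310,110:370],None,fx=3,fy=3,interpolation=cv2.INTER_CUBIC)[:, :780])
E
```

```text
rack [ 0.469 -0.197  0.012]
bar [ 0.469 -0.2    0.06 ]
tin [ 0.311 -0.306  0.037]
stone [ 0.31  -0.439  0.027]
paste [ 0.462 -0.372  0.068]
glue [ 0.426 -0.572  0.088]
mat ul [ 0.39  -0.266  0.003]
mat lr [ 0.239 -0.523  0.003]
[[ 0.954  0.299 -0.   ]
 [ 0.299 -0.954  0.001]
 [ 0.    -0.001 -1.   ]]
[[330.84651382   0.         277.89353328]
 [  0.         330.84651382 208.44673726]
 [  0.           0.           1.        ]] [[ 0.3   -0.92  -0.254  0.23 ]
 [-0.954 -0.289 -0.078 -0.506]
 [-0.002  0.266 -0.964  0.372]
 [ 0.     0.     0.     1.   ]]
```

View pics/c1.png

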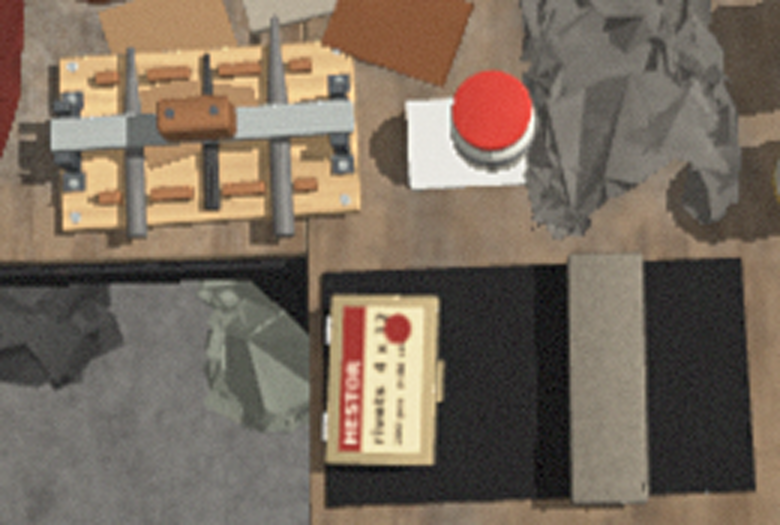

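The crop shows the punches left to right: medium at x≈135, short at 210, long at 280. Their points all face away from the robot. The tin is at (384,380) and the stone at (608,378).

Emit:
arm_command(
  deltas=[
    [0,0,0,5.8],
    [0,0,0,5.8],
    [0,0,0,5.8],
    [29,-25,-6,0],
    [29,-25,-6,0],
    [29,-25,-6,0],
    [29,-25,-6,0],
    [29,-25,-6,0],
    [29,-25,-6,0],
    [29,-25,-6,0],
  ],
)

```text
time_s: 0.93
tool_pos: [0.3686, -0.3482, 0.2985]
tool_rot: [-0.0, 1.0, -0.0, -0.0]
contact_force: [0.2, -0.6, 0.5]
opening: 1.0
grasp_force: 0.0
```

```bash
python3 - <<'E'
from h import *
p,r=pose();print(p.round(3),r.round(2).tolist())
c=cal("wrist");im=env.capture("wrist");cv2.imwrite("pics/w1.png",im);np.savez("w1.npz",K=c[0],T=c[1])
cv2.imwrite("pics/t1.png",env.capture("top"))
E
```

```text
[ 0.369 -0.348  0.298] [[1.0, -0.0, -0.0], [-0.0, -1.0, 0.0], [-0.0, -0.0, -1.0]]
```

View pics/w1.png

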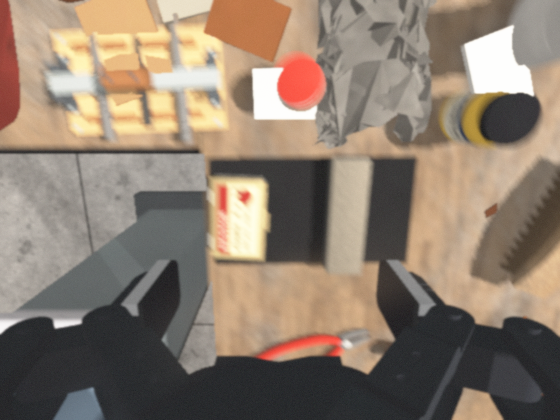

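The wrist picture shows the bar grip at (127,81), the tin at (238,218), the stone at (348,212), the red lid at (301,82) and the black pot at (490,118).

```bash
cat > m.py <<'E'
from h import *
def blobs(im,roi,lo,hi,amin=60,k=3):
    x0,y0,x1,y1=roi;h=cv2.cvtColor(im,cv2.COLOR_BGR2HSV)[y0:y1,x0:x1]
    m=cv2.morphologyEx(cv2.inRange(h,lo,hi),cv2.MORPH_OPEN,np.ones((k,k)))
    cs=cv2.findContours(m,cv2.RETR_EXTERNAL,cv2.CHAIN_APPROX_NONE,offset=(x0,y0))[0]
    return sorted([c for c in cs if cv2.contourArea(c)>=amin],key=cv2.contourArea,reverse=True)
def rects(cs): return [tuple(np.round(cv2.minAreaRect(c)[i],1) for i in range(3)) for c in cs]
E
python3 - <<'E'
from m import *
t=cv2.imread("pics/top0.png");w=cv2.imread("pics/w1.png")
for im,pts in((t,[(172,168),(176,176),(155,200),(140,177),(182,200),(135,208),(205,205),(250,250),(313,261)]),(w,[(127,81),(120,78),(180,130),(90,60),(110,125),(183,125),(258,200),(348,212)])):
    h=cv2.cvtColor(im,cv2.COLOR_BGR2HSV);print([(p,h[p[1],p[0]].tolist()) for p in pts])
for n,im,R_ in(("top",t,dict(tin=(216,226,275,298),stone=(288,215,340,310),bar=(115,155,240,200),grip=(150,150,205,195))),("w",w,dict(tin=(204,165,285,266),stone=(318,145,380,290),bar=(40,55,235,110),grip=(95,60,160,105)))):
    print(n,"tin",rects(blobs(im,R_["tin"],(0,0,90),(180,255,255)))[:2])
    print(n,"stone",rects(blobs(im,R_["stone"],(0,0,80),(180,90,255)))[:3])
    print(n,"bar",rects(blobs(im,R_["bar"],(80,10,130),(120,80,255)))[:4])
    print(n,"grip",rects(blobs(im,R_["grip"],(5,120,50),(14,255,180)))[:3])
E
```

```text
[((172, 168), [13, 137, 145]), ((176, 176), [13, 131, 162]), ((155, 200), [13, 15, 153]), ((140, 177), [53, 12, 191]), ((182, 200), [24, 15, 84]), ((135, 208), [45, 6, 182]), ((205, 205), [20, 15, 158]), ((250, 250), [24, 66, 237]), ((313, 261), [18, 47, 147])]
[((127, 81), [13, 138, 221]), ((120, 78), [13, 141, 221]), ((180, 130), [16, 54, 160]), ((90, 60), [20, 85, 241]), ((110, 125), [16, 34, 200]), ((183, 125), [14, 21, 182]), ((258, 200), [26, 41, 254]), ((348, 212), [19, 48, 197])]
top tin [(array([237., 261.]), array([56., 40.]), np.float64(90.0))]
top stone [(array([313.5, 262. ]), array([51., 94.]), np.float64(0.0))]
top bar []
top grip [(array([175. , 173.5]), array([13., 24.]), np.float64(90.0))]
w tin [(array([244., 215.]), array([100.,  80.]), np.float64(90.0))]
w stone [(array([348.5, 217. ]), array([144.,  61.]), np.float64(90.0))]
w bar []
w grip []
```

```bash
python3 - <<'E'
from m import *
t=cv2.imread("pics/top0.png");w=cv2.imread("pics/w1.png")
ct=cal("top");d=np.load("w1.npz");cw=(d["K"],d["T"])
h=cv2.cvtColor(t,cv2.COLOR_BGR2HSV);print(h[214:226,313].tolist(),h[298:310,313].tolist())
h=cv2.cvtColor(w,cv2.COLOR_BGR2HSV);print(h[148:168:2,348].tolist(),h[266:284:2,348].tolist(),h[60:104:3,75].tolist(),h[81,92:160:4].tolist())
for n,im,R_ in(("top",t,dict(tin=(219,226,275,298),stone=(292,212,336,310),bar=(122,155,235,195),grip=(150,150,205,195))),("w",w,dict(tin=(204,172,272,262),stone=(318,145,380,290),bar=(40,55,225,110),grip=(95,60,160,105)))):
    print(n,"tin",rects(blobs(im,R_["tin"],(0,0,110),(180,255,255)))[:2])
    print(n,"stone",rects(blobs(im,R_["stone"],(0,25,80),(180,66,255)))[:3])
    print(n,"bar",rects(blobs(im,R_["bar"],(0,0,130),(180,30,255)))[:4])
    print(n,"grip",rects(blobs(im,R_["grip"],(8,115,100),(15,180,240)))[:3])
    print(n,"redlid",rects(blobs(im,(230,40,340,210),(0,180,120),(6,255,255)))[:2])
E
```

```text
[[16, 66, 146], [16, 70, 143], [15, 68, 146], [16, 70, 153], [15, 65, 146], [15, 59, 134], [19, 46, 149], [20, 40, 145], [18, 40, 147], [21, 42, 145], [23, 41, 148], [19, 44, 146]] [[18, 45, 142], [21, 47, 141], [22, 46, 138], [18, 42, 134], [18, 42, 103], [15, 60, 68], [17, 92, 103], [16, 81, 151], [16, 82, 150], [14, 83, 141], [18, 81, 129], [14, 81, 129]]
[[14, 68, 203], [15, 71, 201], [15, 68, 195], [15, 64, 176], [16, 56, 170], [17, 47, 168], [18, 43, 178], [18, 49, 193], [19, 47, 195], [19, 48, 198]] [[19, 49, 192], [17, 50, 193], [18, 51, 191], [17, 56, 188], [16, 65, 184], [16, 78, 183], [15, 83, 185], [15, 86, 184], [15, 84, 191]] [[24, 75, 254], [25, 72, 254], [25, 72, 254], [23, 68, 252], [22, 43, 251], [20, 21, 239], [40, 6, 236], [42, 5, 236], [45, 4, 237], [42, 5, 234], [23, 14, 223], [20, 47, 231], [18, 84, 230], [16, 88, 209], [16, 44, 155]] [[47, 9, 207], [30, 10, 154], [12, 76, 175], [13, 127, 206], [12, 113, 201], [12, 119, 203], [13, 140, 221], [13, 141, 220], [13, 140, 221], [13, 139, 220], [13, 141, 212], [12, 116, 198], [12, 132, 213], [13, 143, 216], [12, 127,
[... 182 characters left out ...]
p bar [(array([208. , 170.5]), array([19., 38.]), np.float64(90.0)), (array([139. , 178.8]), array([10.5, 24.5]), np.float64(87.0))]
top grip [(array([174.5, 172.5]), array([11., 25.]), np.float64(90.0))]
top redlid [(array([271., 169.]), array([18.4, 24. ]), np.float64(45.0))]
w tin [(array([237. , 216.5]), array([89., 66.]), np.float64(90.0))]
w stone [(array([348.4, 214. ]), array([ 44.3, 120. ]), np.float64(4.0))]
w bar [(array([188.4,  78.7]), array([53.4, 59. ]), np.float64(49.2)), (array([76.5, 86.6]), array([68.4, 30.4]), np.float64(14.6))]
w grip [(array([126.2,  79.8]), array([23.7, 46.5]), np.float64(85.9))]
w redlid [(array([289.6,  84.5]), array([35. , 22.8]), np.float64(67.1))]
```

```bash
python3 - <<'E'
from m import *
t=cv2.imread("pics/top0.png");w=cv2.imread("pics/w1.png")
ct=cal("top");d=np.load("w1.npz");cw=(d["K"],d["T"])
def mid(im,roi,lo,hi):  # centre line through row-wise middles
    x0,y0,x1,y1=roi;m=cv2.inRange(cv2.cvtColor(im,cv2.COLOR_BGR2HSV)[y0:y1,x0:x1],lo,hi)
    p=[(x0+np.mean(np.percentile(np.flatnonzero(r),[5,95])),y0+i) for i,r in enumerate(m) if r.any()]
    p=np.array(p);k=np.polyfit(p[:,1],p[:,0],1);return k
kt=mid(t,(296,228,332,296),(0,0,80),(180,255,255));kw=mid(w,(318,170,380,255),(0,0,110),(180,255,255))
nt=mid(t,(216,236,262,285),(0,0,100),(180,255,255));nw=mid(w,(208,185,266,252),(0,0,110),(180,255,255))
def line(c,k,v0,v1,z):
    a,b=[onz(c,(np.polyval(k,v),v),z) for v in(v0,v1)];q=(a+b)/2;e=a-b;return q[:2].round(4),np.degrees(np.arctan2(e[1],e[0])).round(1)
print("stone top",line(ct,kt,219.5,302,.027),"w",line(cw,kw,158,273,.027))
print("tin top",line(ct,nt,233,289.5,.037),"w",line(cw,nw,177,260,.037))
print("stone h",tri(ct,(np.polyval(kt,261),261),cw,(np.polyval(kw,215),215)))
print("tin h",tri(ct,(np.polyval(nt,261),261),cw,(np.polyval(nw,218),218)))
print("grip",tri(ct,(175,173),cw,(126.3,80)),onz(ct,(175,173),.066),onz(cw,(126.3,80),.066))
a,b=onz(ct,(126.7,179.3),.036),onz(ct,(228.3,174.3),.036);print("bar",(a+b)/2,np.linalg.norm(a-b),np.degrees(np.arctan2(*(a-b)[1::-1])))
print("lid",onz(ct,(273,172),.068),onz(cw,(301,82),.068))
def C(x,y): return x/3+110,y/3+135
for n,u,z in[("med",((131,48),(137,233)),.018),("sho",((207,55),(211,206)),.017),("lon",((275,18),(285,233)),.019)]:
    a,b=[onz(ct,C(*q),z) for q in u];print(n,((a+b)/2).round(4),np.linalg.norm(a-b).round(3),np.degrees(np.arctan2(*(a-b)[1::-1])).round(1))
E
```

```text
stone top (array([ 0.3116, -0.4382]), np.float64(-1.4)) w (array([ 0.3173, -0.4345]), np.float64(-1.1))
tin top (array([ 0.3131, -0.3046]), np.float64(-3.0)) w (array([ 0.3181, -0.2994]), np.float64(-1.9))
stone h (array([ 0.31277242, -0.44050774, -0.00169463]), np.float64(0.0008047922600072719))
tin h (array([ 0.31507803, -0.30031348,  0.02040452]), np.float64(0.006161331905857971))
grip (array([ 0.47140933, -0.19778469,  0.06099021]), np.float64(0.0028961985126255965)) [ 0.46882723 -0.19957834  0.066     ] [ 0.4720937  -0.19898702  0.066     ]
bar [ 0.46947994 -0.19860346  0.036     ] 0.1846474026845674 91.27525129712474
lid [ 0.46521649 -0.37240521  0.068     ] [ 0.47009281 -0.37161583  0.068     ]
med [ 0.4663 -0.153   0.018 ] 0.117 2.4
sho [ 0.4714 -0.199   0.017 ] 0.096 1.7
lon [ 0.4732 -0.2431  0.019 ] 0.137 2.3
```

Emit:
arm_command(
  deltas=[
    [14.5,-21,14,0],
    [14.5,-21,14,0],
    [14.5,-21,14,0],
    [14.5,-21,14,0],
    [14.5,-21,14,0],
    [14.5,-21,14,0],
    [14.5,-21,14,0],
    [0,0,0,0],
  ],
)

```text
time_s: 1.7
tool_pos: [0.4693, -0.1999, 0.1976]
tool_rot: [-0.001, 1.0, 0.001, -0.002]
contact_force: [-0.8, 0.3, -0.3]
opening: 1.002
grasp_force: 0.0
```

```bash
python3 - <<'E'
from h import *
p,r=pose();print(p.round(4))
c=cal("wrist");im=env.capture("wrist");cv2.imwrite("pics/w2.png",im);np.savez("w2.npz",K=c[0],T=c[1])
E
```

```text
[ 0.4693 -0.1999  0.1976]
```

View pics/w2.png

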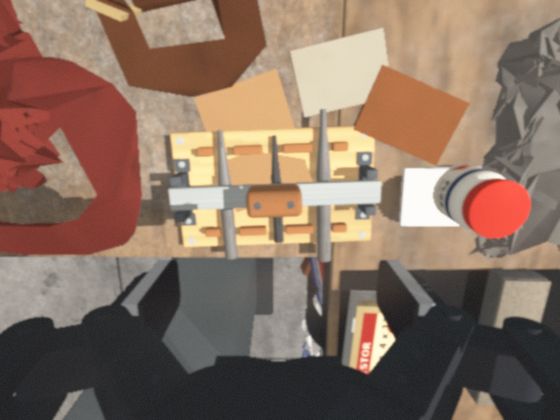

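The picture is sharp. The grip top is centred at (274,204) and the bar ends are at (169,196) and (381,192). Punches from tip to butt:
- Medium: (221,131) to (231,259)
- Short: (275,135) to (279,242)
- Long: (323,110) to (324,261)

```bash
python3 - <<'E'
from h import *
ct=cal("top");d=np.load("w2.npz");cw=(d["K"],d["T"])
def C(x,y): return x/3+110,y/3+135
for n,a,b in[("grip",C(195,117),(274.5,203)),("barL",(126.7,179.3),(169,196.5)),("barR",(228.3,174.3),(381,192.5)),
 ("medT",C(131,48),(221,131)),("medB",C(137,233),(231,259)),("shoT",C(207,55),(275,135)),("shoB",C(211,206),(279,242)),("lonT",C(275,18),(323,110)),("lonB",C(285,233),(325,261))]:
    p,e=tri(ct,a,cw,b);print(n,p.round(4),e.round(4),"| wrist on plane",onz(cw,b,{'g':.066,'b':.036}.get(n[0],.019)).round(4))
E
```

```text
grip [ 0.47   -0.1976  0.0548] 0.0003 | wrist on plane [ 0.473  -0.1979  0.066 ]
barL [ 0.4691 -0.1043  0.0297] 0.0004 | wrist on plane [ 0.4706 -0.1063  0.036 ]
barR [ 0.4732 -0.2906  0.0301] 0.0006 | wrist on plane [ 0.4748 -0.289   0.036 ]
medT [ 0.5251 -0.1505  0.0176] 0.0001 | wrist on plane [ 0.5252 -0.1507  0.019 ]
medB [ 0.4066 -0.1563  0.0234] 0.0009 | wrist on plane [ 0.4045 -0.1551  0.019 ]
shoT [ 0.5213 -0.1971  0.0115] 0.001 | wrist on plane [ 0.5219 -0.1977  0.019 ]
shoB [ 0.4227 -0.2013  0.0204] 0.0005 | wrist on plane [ 0.4223 -0.2015  0.019 ]
lonT [ 0.5431 -0.2395  0.0138] 0.0005 | wrist on plane [ 0.5429 -0.2386  0.019 ]
lonB [ 0.4042 -0.246   0.0218] 0.0007 | wrist on plane [ 0.4028 -0.2461  0.019 ]
```

Emit:
arm_command(
  deltas=[
    [0,0,0,-7],
    [0,0,0,-7],
    [0,0,0,-7],
    [0,0,0,-7],
    [0,0,0,-7],
    [0,0,0,-7],
    [0,0,0,-7],
    [0,0,0,-7],
    [0,0,0,-7],
    [0,0,0,-7],
  ],
)

```text
time_s: 2.58
tool_pos: [0.4685, -0.204, 0.2007]
tool_rot: [0.0, 0.818, 0.576, -0.0]
contact_force: [0.5, 0.5, 0.4]
opening: 1.001
grasp_force: 0.0
```

Emit:
arm_command(
  deltas=[
    [0,0,0,-7],
    [0,0,0,-7],
    [0,0,0,-7],
    [0,0,0,0],
    [0,0,20,0],
    [0,0,20,0],
    [0,0,20,0],
    [0,0,0,0],
  ],
)

```text
time_s: 3.25
tool_pos: [0.4672, -0.2027, 0.1376]
tool_rot: [-0.002, 0.703, 0.712, -0.001]
contact_force: [-1.2, -0.1, 0.4]
opening: 0.997
grasp_force: 0.0
```

```bash
python3 - <<'E'
from h import *
delta([.471,-.198,.062],1.3)
E
```

```text
shift mm [ 4.5  4.2 75.6]
tool y at 0.7
turn about tool z -0.5663960442331728
```

Emit:
arm_command(
  deltas=[
    [4.5,4,15,-0.6],
    [0,0,20,0],
    [0,0,20,0],
    [0,0,14,0],
    [0,0,6,0],
    [0,0,0,0],
    [0,0,0,0],
  ],
)

```text
time_s: 3.83
tool_pos: [0.4733, -0.1987, 0.0663]
tool_rot: [0.0, 0.698, 0.716, 0.0]
contact_force: [-0.0, -0.3, -0.6]
opening: 1.006
grasp_force: 0.0
```

Emit:
arm_command(
  deltas=[
    [0,0,0,0],
    [0,0,0,0],
    [0,0,0,0],
    [0,0,0,0],
    [0,0,0,0],
    [0,0,0,0],
    [0,0,0,0],
    [0,0,0,0],
    [0,0,0,0],
    [0,0,0,0],
  ],
  hand=1,
  newtons=50,
)

```text
time_s: 4.67
tool_pos: [0.473, -0.1982, 0.0657]
tool_rot: [0.0, 0.697, 0.717, -0.0]
contact_force: [-1.6, 0.8, 6.4]
opening: 0.251
grasp_force: 49.3
```

Emit:
arm_command(
  deltas=[
    [0,0,-8,0],
    [0,0,-15,0],
    [0,0,-20,0],
    [0,0,-20,0],
    [0,0,-20,0],
    [0,0,-20,0],
    [0,0,-7,0],
    [0,0,0,0],
  ],
)

```text
time_s: 5.33
tool_pos: [0.4735, -0.1984, 0.1768]
tool_rot: [0.001, 0.697, 0.717, 0.0]
contact_force: [0.3, -1.1, -4.0]
opening: 0.247
grasp_force: 49.7
```

Emit:
arm_command(
  deltas=[
    [0,0,0,6],
    [0,0,0,7],
    [0,0,0,7],
    [0,0,0,7],
    [0,0,0,7],
    [0,0,0,7],
    [0,0,0,7],
    [0,0,0,7],
    [0,0,0,7],
    [0,0,0,7],
  ],
)

```text
time_s: 6.17
tool_pos: [0.4723, -0.1979, 0.1737]
tool_rot: [-0.001, 0.981, 0.193, -0.001]
contact_force: [-0.4, 0.7, -2.9]
opening: 0.249
grasp_force: 49.6
```

Emit:
arm_command(
  deltas=[
    [0,0,0,7],
    [0,0,0,7],
    [0,0,0,6],
    [0,0,0,2.5],
    [0,0,0,0],
    [0,0,0,0],
  ],
)

```text
time_s: 6.67
tool_pos: [0.4725, -0.1979, 0.1742]
tool_rot: [-0.0, 1.0, 0.002, -0.001]
contact_force: [-0.4, 0.7, -4.1]
opening: 0.243
grasp_force: 49.5
```

```bash
python3 - <<'E'
from h import *
delta([.36,-.437,.165],-91.8)
cv2.imwrite("pics/t2.png",env.capture("top"))
E
```

```text
shift mm [-113.3  238.7    9.2]
tool y at -89.8
turn about tool z 2.0063693234612003
```

Emit:
arm_command(
  deltas=[
    [-8,12,0,0.5],
    [-15,23,0,0.5],
    [-15,23,0,0.5],
    [-15,23,0,0.5],
    [-15,23,0,0],
    [-15,23,0,0],
    [-15,23,0,0],
    [-15,22,0,0],
    [0,0,0,0],
    [0,0,0,0],
  ],
)

```text
time_s: 7.55
tool_pos: [0.3552, -0.3681, 0.1749]
tool_rot: [-0.0, 1.0, -0.017, -0.0]
contact_force: [-0.4, 0.9, -3.2]
opening: 0.244
grasp_force: 49.8
```

```bash
python3 - <<'E'
from h import *
p,r=pose();print(p.round(4))
c=cal("wrist");im=env.capture("wrist");cv2.imwrite("pics/w3.png",im);np.savez("w3.npz",K=c[0],T=c[1])
E
```

```text
[ 0.3552 -0.3681  0.1749]
```

View pics/w3.png

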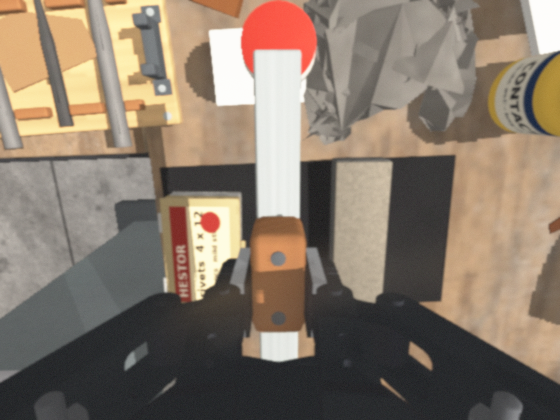

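The view shows the stone's far end at row 160, between columns 333 and 390. The tin is on the left at columns 163 to 243. The bar hangs straight in the grip.

```bash
cat >> m.py <<'E'
def mid(im,roi,lo,hi,pc=(3,97)):
    x0,y0,x1,y1=roi;m=cv2.inRange(cv2.cvtColor(im,cv2.COLOR_BGR2HSV)[y0:y1,x0:x1],lo,hi)
    p=np.array([(x0+np.mean(np.percentile(np.flatnonzero(r),pc)),y0+i,np.ptp(np.percentile(np.flatnonzero(r),pc))) for i,r in enumerate(m) if r.any()])
    return np.polyfit(p[:,1],p[:,0],1),p[:,2].mean()
def load(n): d=np.load(n);return d["K"],d["T"]
E
python3 - <<'E'
from m import *
w=cv2.imread("pics/w3.png");t=cv2.imread("pics/top0.png");c=load("w3.npz");ct=cal("top")
V=cv2.cvtColor(w,cv2.COLOR_BGR2HSV)[:,:,2]
print(V[262:292:1,0].shape, V[150:172,361].tolist(), V[190,325:400].tolist())
k,wd=mid(w,(318,175,405,270),(0,0,100),(180,255,255));print("width px",wd)
for z in(.022,.027):
  a,b=[onz(c,(np.polyval(k,v),v),z) for v in(161,285)];e=a-b;print(z,a.round(4),b.round(4),np.degrees(np.arctan2(e[1],e[0])), "y at x=.313",b[1]+(a-b)[1]*(.313-b[0])/(a-b)[0])
kt,_=mid(t,(296,228,332,296),(0,0,80),(180,255,255))
kt2=np.polyval(kt,219.5),219.5
print("far end tri",tri(ct,kt2,c,(np.polyval(k,161),161)),onz(ct,kt2,.027))
print("near end",onz(ct,(np.polyval(kt,302),302),.027))
g=onz(c,(278,272),pose()[0][2]-0.003);print("bar far end",onz(c,(279,51),.1749-.03),"width",onz(c,(255,51),.145)-onz(c,(301,51),.145))
E
```

```text
(30,) [197, 197, 199, 199, 199, 193, 178, 136, 105, 98, 109, 137, 170, 188, 196, 199, 198, 198, 194, 191, 192, 187] [35, 38, 34, 37, 43, 49, 63, 70, 74, 86, 116, 149, 171, 178, 181, 180, 183, 182, 181, 183, 181, 183, 182, 182, 183, 182, 181, 182, 180, 181, 183, 185, 187, 189, 188, 193, 190, 194, 192, 194, 195, 195, 195, 194, 192, 197, 195, 196, 197, 198, 201, 198, 197, 196, 196, 198, 199, 200, 202, 202, 202, 206, 200, 199, 176, 133, 88, 59, 58, 56, 58, 57, 53, 59, 57]
width px 52.332210526315784
0.022 [ 0.3866 -0.4417  0.022 ] [ 0.2752 -0.4344  0.022 ] -3.7318431424068654 y at x=.313 -0.4368493872113418
0.027 [ 0.3873 -0.4404  0.027 ] [ 0.2779 -0.4332  0.027 ] -3.7318431424068876 y at x=.313 -0.4355053767625863
far end tri (array([ 0.38636989, -0.44090201,  0.02265784]), np.float64(0.001320414216497055)) [ 0.38528722 -0.44003919  0.027     ]
near end [ 0.23782358 -0.43640079  0.027     ]
bar far end [ 0.44921653 -0.37270074  0.1449    ] width [0.00063155 0.01864319 0.        ]
```

```bash
python3 - <<'E'
from h import *
delta([.3105,-.437,.09],-92.5)
E
```

```text
shift mm [-42.8  71.2  84.9]
tool y at -91.9
turn about tool z 0.6091349248199833
```

Emit:
arm_command(
  deltas=[
    [-6,10,0,0.6],
    [-12,20,0,0],
    [-12,20,0,0],
    [-9,15,0,0],
    [-4,6,0,0],
    [0,0,15,0],
    [0,0,20,0],
    [0,0,20,0],
    [0,0,15,0],
    [0,0,0,0],
  ],
)

```text
time_s: 8.43
tool_pos: [0.3096, -0.4347, 0.1026]
tool_rot: [-0.002, 1.0, -0.021, -0.001]
contact_force: [-0.5, 1.2, -3.2]
opening: 0.248
grasp_force: 49.7
```

```bash
python3 - <<'E'
from h import *
delta([.3105,-.437,.066],-92.5);print(env.get_obs()["contact_force"])
E
```

```text
shift mm [ 1.1  2.4 36.6]
tool y at -92.4
turn about tool z 0.06593993188279512
[-0.48477453  1.16423677 -3.1554624 ]
```

Emit:
arm_command(
  deltas=[
    [1,2,15,0],
    [0,0,12,0],
    [0,0,4,0],
    [0,0,2,0],
    [0,0,0,0],
    [0,0,0,0],
  ],
)

```text
time_s: 8.93
tool_pos: [0.3111, -0.4388, 0.0729]
tool_rot: [0.0, 1.0, -0.022, 0.0]
contact_force: [0.2, -1.3, -3.5]
opening: 0.241
grasp_force: 49.8
```

Emit:
arm_command(
  deltas=[
    [0,-1.5,4,0],
    [0,0,1.5,0],
    [0,0,0,0],
    [0,0,0,0],
  ],
)

```text
time_s: 9.27
tool_pos: [0.3109, -0.4371, 0.0668]
tool_rot: [-0.0, 1.0, -0.022, -0.0]
contact_force: [0.1, -0.1, -2.9]
opening: 0.245
grasp_force: 49.8
```

Emit:
arm_command(
  deltas=[
    [0,0,1,0],
    [0,0,1,0],
    [0,0,0,0],
    [0,0,0,0],
  ],
)

```text
time_s: 9.6
tool_pos: [0.3109, -0.4371, 0.0647]
tool_rot: [-0.0, 1.0, -0.022, -0.0]
contact_force: [-0.8, 0.2, -2.6]
opening: 0.249
grasp_force: 49.8
```

Emit:
arm_command(
  deltas=[
    [0,0,1,0],
    [0,0,0,0],
    [0,0,0,0],
  ],
)

```text
time_s: 9.85
tool_pos: [0.3109, -0.4371, 0.0637]
tool_rot: [-0.0, 1.0, -0.022, -0.0]
contact_force: [0.5, -0.4, -3.6]
opening: 0.25
grasp_force: 49.8
```

Emit:
arm_command(
  deltas=[
    [0,0,1,0],
    [0,0,0,0],
    [0,0,0,0],
  ],
)

```text
time_s: 10.1
tool_pos: [0.311, -0.4371, 0.0628]
tool_rot: [-0.0, 1.0, -0.022, 0.0]
contact_force: [0.1, -0.1, -2.6]
opening: 0.249
grasp_force: 49.9
```

Emit:
arm_command(
  deltas=[
    [0,0,1,0],
    [0,0,0,0],
    [0,0,0,0],
  ],
)

```text
time_s: 10.35
tool_pos: [0.3109, -0.4372, 0.0627]
tool_rot: [0.0, 1.0, -0.022, 0.0]
contact_force: [-3.2, 4.3, 10.8]
opening: 0.248
grasp_force: 51.7
```

Emit:
arm_command(
  deltas=[
    [0,0,1,0],
    [0,0,0,0],
    [0,0,0,0],
  ],
)

```text
time_s: 10.6
tool_pos: [0.311, -0.4372, 0.0627]
tool_rot: [0.0, 1.0, -0.022, 0.0]
contact_force: [-7.0, 9.0, 25.0]
opening: 0.248
grasp_force: 53.7
```

Contact with the stone. I'll back off 2 mm of command, open and retreat.

Emit:
arm_command(
  deltas=[
    [0,0,-1.5,0],
    [0,0,0,0],
  ],
)

```text
time_s: 10.77
tool_pos: [0.311, -0.4373, 0.0627]
tool_rot: [0.0, 1.0, -0.022, 0.0]
contact_force: [1.8, 0.2, 1.5]
opening: 0.246
grasp_force: 50.5
```

Emit:
arm_command(
  deltas=[
    [0,0,0,0],
    [0,0,0,0],
    [0,0,0,0],
    [0,0,0,0],
    [0,0,0,0],
    [0,0,-5,0],
    [0,0,-15,0],
    [0,0,-25,0],
    [0,0,-30,0],
    [0,0,-30,0],
  ],
  hand=0.35,
)

```text
time_s: 11.6
tool_pos: [0.3107, -0.4368, 0.1686]
tool_rot: [-0.0, 1.0, -0.022, -0.0]
contact_force: [0.6, 0.3, 0.4]
opening: 0.649
grasp_force: 0.0
```

Emit:
arm_command(
  deltas=[
    [-10,-15,-5,0],
    [-5,-15,0,0],
    [0,-15,0,0],
    [0,-15,0,0],
    [0,0,0,0],
    [0,0,0,0],
  ],
)

```text
time_s: 12.1
tool_pos: [0.2987, -0.3766, 0.1728]
tool_rot: [0.0, 1.0, -0.021, 0.0]
contact_force: [0.5, -0.7, 0.5]
opening: 0.653
grasp_force: 0.0
```

```bash
python3 - <<'E'
from h import *
p,r=pose();print(p.round(4))
c=cal("wrist");im=env.capture("wrist");cv2.imwrite("pics/w4.png",im);np.savez("w4.npz",K=c[0],T=c[1]);cv2.imwrite("pics/t4.png",env.capture("top"))
E
```

```text
[ 0.2987 -0.3766  0.1728]
```

View pics/w4.png

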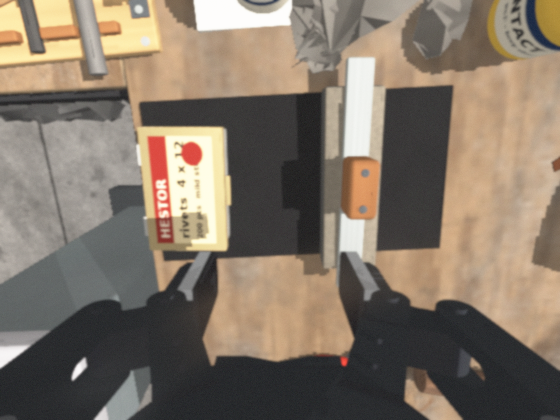

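The bar lies on the stone with its grip at (361,188). The stone's far end is at row 87 and the tin's lid spans (140,127) to (229,249).

```bash
python3 - <<'E'
from m import *
w=cv2.imread("pics/w4.png");c=load("w4.npz");t=cv2.imread("pics/t4.png");ct=cal("top")
b=onz(c,(361,58),.035);s=onz(c,(361,88),.0265);print("bar far",b.round(4),"stone far",s.round(4),"offset lengthwise",(b-s)[0]-.017)
g=[onz(c,q,.065) for q in((361,158),(360,218))];print("grip",np.mean(g,0).round(4),(g[0]-g[1]).round(3))
for v in(100,240):
    H=cv2.cvtColor(w,cv2.COLOR_BGR2HSV)[v,315:395];print(v,[(315+i,int(x[2]),int(x[1])) for i,x in enumerate(H)][::3])
q=[onz(c,u,.037) for u in((139,127),(226,126),(229,250),(153,249))];print("tin corners",np.round(q,4)[:,:2].tolist(),np.mean(q,0).round(4))
e=q[1]-q[2];print(np.linalg.norm(e),np.degrees(np.arctan2(e[1],e[0])),np.linalg.norm(q[0]-q[1]))
k,wd=mid(t,(216,236,258,285),(0,0,100),(180,255,255));print([onz(ct,(np.polyval(k,v),v),.037).round(4) for v in(233,289.5)])
cv2.imwrite("pics/c4.png",cv2.resize(w[40:290,310:400],None,fx=2.3,fy=2.3,interpolation=cv2.INTER_CUBIC))
E
```

```text
bar far [ 0.4048 -0.441   0.035 ] stone far [ 0.3854 -0.4435  0.0265] offset lengthwise 0.002471720398808344
grip [ 0.3169 -0.4355  0.065 ] [0.042 0.    0.   ]
100 [(315, 36, 7), (318, 39, 0), (321, 55, 9), (324, 86, 27), (327, 179, 47), (330, 187, 46), (333, 187, 48), (336, 189, 49), (339, 195, 47), (342, 143, 46), (345, 146, 10), (348, 238, 5), (351, 241, 5), (354, 242, 4), (357, 245, 4), (360, 241, 3), (363, 243, 3), (366, 242, 4), (369, 242, 4), (372, 222, 22), (375, 205, 49), (378, 206, 47), (381, 193, 49), (384, 155, 46), (387, 59, 17), (390, 58, 9), (393, 58, 9)]
240 [(315, 38, 34), (318, 43, 18), (321, 72, 11), (324, 149, 48), (327, 177, 48), (330, 187, 46), (333, 174, 47), (336, 121, 42), (339, 163, 9), (342, 234, 5), (345, 232, 4), (348, 236, 5), (351, 234, 4), (354, 236, 5), (357, 236, 5), (360, 237, 5), (363, 209, 29), (366, 193, 48), (369, 200, 48), (372, 202, 47), (375, 186, 49), (378, 74, 28), (381, 65, 20), (384, 63, 20), (387, 62, 21), (390, 63, 12), (393, 65, 20)]
tin corners [[0.3643, -0.2773], [0.3623, -0.3418], [0.2638, -0.336], [0.2673, -0.2739]] [ 0.3144 -0.3073  0.037 ]
0.0986318878690768 -3.383890699305691 0.06449614211550445
[array([ 0.3641, -0.2691,  0.037 ]), array([ 0.2629, -0.3134,  0.037 ])]
```

View pics/c4.png

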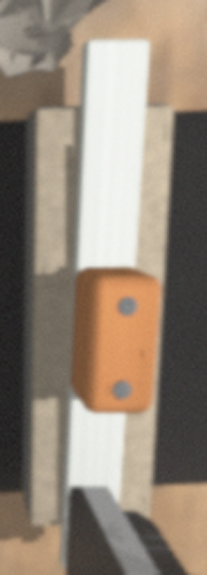

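Emit:
arm_command(
  deltas=[
    [0,-3,0,-4.7],
    [10,-8,0,0],
    [22,-17,0,0],
    [26,-21,0,0],
    [26,-21,0,0],
    [26,-21,0,0],
    [26,-21,0,0],
    [20,-15,0,0],
    [10,-8,0,0],
    [0,0,0,0],
  ],
  hand=0.65,
)

```text
time_s: 13.03
tool_pos: [0.461, -0.2345, 0.1722]
tool_rot: [0.0, 1.0, 0.02, 0.0]
contact_force: [-0.2, -1.4, 1.0]
opening: 0.348
grasp_force: 0.0
```

```bash
python3 - <<'E'
from h import *
delta([.468,-.243,.0395],-87.7)
c=cal("wrist");im=env.capture("wrist");cv2.imwrite("pics/w5.png",im);np.savez("w5.npz",K=c[0],T=c[1])
E
```

```text
shift mm [  6.6   8.7 132.7]
tool y at -87.7
turn about tool z 0.024981867642509314
```

View pics/w5.png

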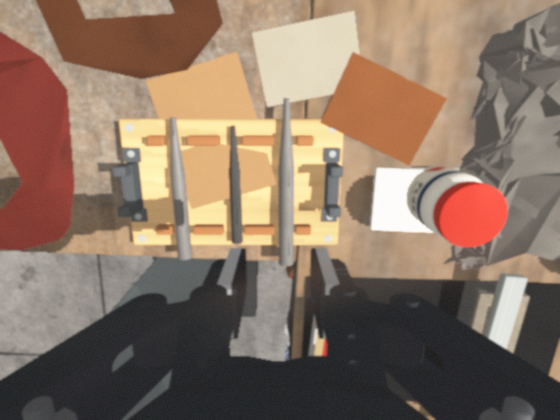

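All three punches lie bare in the rack. Tip to butt, the long runs (286,99) to (286,264), the short (234,127) to (237,243) and the medium (174,118) to (184,259).

```bash
python3 - <<'E'
from m import *
c=load("w5.npz");c2=load("w2.npz");ct=cal("top")
D={"lon":((286,99),(286,262),(323,110),(325,261)),"sho":((234,127),(237,243),(275,135),(279,242)),"med":((174,118),(184,259),(221,131),(231,259))}
for n,(a,b,a2,b2) in D.items():
    A,B=onz(c,a,.017),onz(c,b,.019);e=A-B;print(n,A.round(4),B.round(4),((A+B)/2).round(4),np.linalg.norm(e).round(4),np.degrees(np.arctan2(e[1],e[0])).round(1),"tri z",tri(c,b,c2,b2)[0].round(4))
E
```

```text
lon [ 0.5432 -0.2384  0.017 ] [ 0.4061 -0.2449  0.019 ] [ 0.4747 -0.2417  0.018 ] 0.1372 2.7 tri z [ 0.4092 -0.2444  0.0293]
sho [ 0.5203 -0.198   0.017 ] [ 0.4223 -0.2014  0.019 ] [ 0.4713 -0.1997  0.018 ] 0.0981 2.0 tri z [ 0.4226 -0.2015  0.0197]
med [ 0.5253 -0.1504  0.017 ] [ 0.4053 -0.1548  0.019 ] [ 0.4653 -0.1526  0.018 ] 0.1201 2.1 tri z [ 0.4062 -0.1556  0.0219]
```

Emit:
arm_command(
  deltas=[
    [7.5,8,0,0],
    [0,0,15,0],
    [0,0,25,0],
    [0,0,25,0],
    [0,0,20,0],
    [0,0,10,0],
    [0,0,0,0],
    [0,0,0,0],
  ],
)

```text
time_s: 13.75
tool_pos: [0.467, -0.2437, 0.0776]
tool_rot: [-0.0, 1.0, 0.019, -0.0]
contact_force: [0.1, 0.4, 0.2]
opening: 0.345
grasp_force: 0.0
```

```bash
python3 - <<'E'
from h import *
delta([.469,-.2422,.0395],-87.7)
E
```

```text
shift mm [ 2.1 -1.5 38.1]
tool y at -87.8
turn about tool z -0.14633539665497608
```

Emit:
arm_command(
  deltas=[
    [2,-1.5,15,0],
    [0,0,13,0],
    [0,0,6,0],
    [0,0,3,0],
    [0,0,0,0],
    [0,0,0,0],
  ],
)

```text
time_s: 14.25
tool_pos: [0.4696, -0.2417, 0.0411]
tool_rot: [0.0, 1.0, 0.019, 0.0]
contact_force: [1.5, 0.3, 0.3]
opening: 0.352
grasp_force: 0.0
```

Emit:
arm_command(
  deltas=[
    [0,0,1,0],
    [0,0,0,0],
    [0,0,0,0],
  ],
)

```text
time_s: 14.5
tool_pos: [0.4694, -0.2415, 0.0397]
tool_rot: [0.0, 1.0, 0.019, 0.0]
contact_force: [0.4, -0.8, -0.1]
opening: 0.349
grasp_force: 0.0
```

Emit:
arm_command(
  deltas=[
    [0,0,0,0],
    [0,0,0,0],
    [0,0,0,0],
    [0,0,0,0],
    [0,0,0,0],
    [0,0,0,0],
  ],
  hand=1,
  newtons=50,
)

```text
time_s: 15.0
tool_pos: [0.4694, -0.2414, 0.0396]
tool_rot: [0.0, 1.0, 0.019, 0.0]
contact_force: [-1.6, 1.1, 5.4]
opening: 0.13
grasp_force: 49.0
```

Emit:
arm_command(
  deltas=[
    [0,0,-4,0],
    [0,0,-12,0],
    [0,0,-20,0],
    [0,0,-25,0],
    [0,0,-25,0],
    [0,0,-14,0],
    [0,0,0,0],
  ],
)

```text
time_s: 15.58
tool_pos: [0.4705, -0.2421, 0.143]
tool_rot: [0.002, 1.0, 0.019, 0.002]
contact_force: [0.2, -2.0, -1.2]
opening: 0.129
grasp_force: 49.1
```

```bash
python3 - <<'E'
from h import *
delta([.308,-.376,.10],-93)
c=cal("wrist");im=env.capture("wrist");cv2.imwrite("pics/w6.png",im)
E
```

```text
shift mm [-167.7  127.4   42.6]
tool y at -87.8
turn about tool z 5.20812921584195
```

View pics/w6.png

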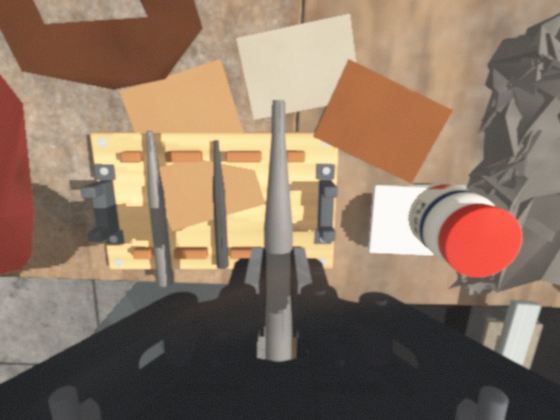

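The long punch is held straight between the pads, from its tip at (279,101) to its butt at (277,357). The other two are undisturbed.

Emit:
arm_command(
  deltas=[
    [0,0,0,5.2],
    [-10,9,0,0],
    [-21,19,0,0],
    [-25,23,0,0],
    [-25,23,0,0],
    [-25,23,0,0],
    [-25,23,0,0],
    [-16,15,0,0],
    [-8,7,0,0],
    [0,0,0,0],
  ],
)

```text
time_s: 16.47
tool_pos: [0.3052, -0.3759, 0.1387]
tool_rot: [-0.0, 1.0, -0.027, -0.0]
contact_force: [-0.0, 0.8, -1.0]
opening: 0.124
grasp_force: 49.1
```

Emit:
arm_command(
  deltas=[
    [0,0,15,0],
    [0,0,20,0],
    [0,0,15,0],
    [0,0,5,0],
    [0,0,0,0],
    [0,0,0,0],
  ],
)

```text
time_s: 16.97
tool_pos: [0.3074, -0.3748, 0.0845]
tool_rot: [-0.0, 1.0, -0.026, -0.0]
contact_force: [-0.8, -0.5, -0.8]
opening: 0.124
grasp_force: 49.1
```

```bash
python3 - <<'E'
from h import *
delta([.3085,-.376,.031],-93)
E
```

```text
shift mm [ 1.1  1.2 53.5]
tool y at -92.9
turn about tool z 0.06546640510158852
```

Emit:
arm_command(
  deltas=[
    [1,1,15,0],
    [0,0,18,0],
    [0,0,10,0],
    [0,0,5,0],
    [0,0,2,0],
    [0,0,0,0],
    [0,0,0,0],
  ],
)

```text
time_s: 17.55
tool_pos: [0.3082, -0.3764, 0.0349]
tool_rot: [0.0, 1.0, -0.026, 0.0]
contact_force: [0.3, 0.1, -1.5]
opening: 0.128
grasp_force: 49.1
```

Emit:
arm_command(
  deltas=[
    [0,0,1.5,0],
    [0,0,0,0],
    [0,0,0,0],
  ],
)

```text
time_s: 17.8
tool_pos: [0.3081, -0.3762, 0.0331]
tool_rot: [0.0, 1.0, -0.026, 0.0]
contact_force: [-0.4, 0.2, -0.9]
opening: 0.125
grasp_force: 49.1
```

Emit:
arm_command(
  deltas=[
    [0,0,1.5,0],
    [0,0,0,0],
    [0,0,0,0],
  ],
)

```text
time_s: 18.05
tool_pos: [0.308, -0.3761, 0.0313]
tool_rot: [-0.0, 1.0, -0.026, -0.0]
contact_force: [-0.3, -0.5, -0.3]
opening: 0.128
grasp_force: 49.1
```

Emit:
arm_command(
  deltas=[
    [0,0,1,0],
    [0,0,0,0],
    [0,0,0,0],
  ],
)

```text
time_s: 18.3
tool_pos: [0.308, -0.3762, 0.0306]
tool_rot: [0.0, 1.0, -0.026, 0.0]
contact_force: [-0.2, 0.9, 5.5]
opening: 0.128
grasp_force: 49.8
```

Emit:
arm_command(
  deltas=[
    [0,0,0,0],
    [0,0,0,0],
    [0,0,0,0],
    [0,0,0,0],
    [0,0,-4,0],
    [0,0,-12,0],
    [0,0,-25,0],
    [0,0,-30,0],
    [0,0,-30,0],
    [0,0,-15,0],
  ],
  hand=0.7,
)

```text
time_s: 19.13
tool_pos: [0.3085, -0.3769, 0.1496]
tool_rot: [0.001, 1.0, -0.026, 0.001]
contact_force: [0.7, -0.3, -0.1]
opening: 0.295
grasp_force: 0.0
```

```bash
python3 - <<'E'
from h import *
delta([.470,-.1998,.15],-87.9)
c=cal("wrist");im=env.capture("wrist");cv2.imwrite("pics/w7.png",im);np.savez("w7.npz",K=c[0],T=c[1])
E
```

```text
shift mm [ 152.  -185.3   -0.6]
tool y at -93.0
turn about tool z -5.093105522483995
```

View pics/w7.png

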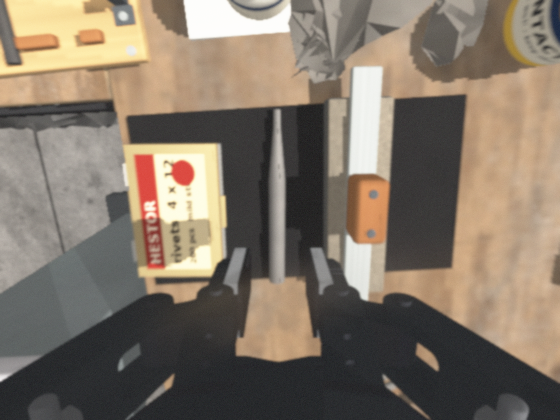

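The long punch lies straight on the mat from (277,110) to (276,282), midway between tin and stone. The bar is unmoved.

Emit:
arm_command(
  deltas=[
    [0,0,0,-5.1],
    [13,-13,0,0],
    [25,-25,0,0],
    [28,-28,0,0],
    [28,-28,0,0],
    [28,-28,0,0],
    [25,-26,0,0],
    [14,-15,0,0],
    [7,-8,0,0],
    [0,0,0,0],
  ],
)

```text
time_s: 20.02
tool_pos: [0.4703, -0.1978, 0.1461]
tool_rot: [-0.0, 1.0, 0.02, -0.0]
contact_force: [0.2, 0.0, 0.2]
opening: 0.295
grasp_force: 0.0
```

Emit:
arm_command(
  deltas=[
    [0,0,20,0],
    [0,0,25,0],
    [0,0,20,0],
    [0,0,7,0],
    [0,0,0,0],
    [0,0,0,0],
  ],
)

```text
time_s: 20.52
tool_pos: [0.4693, -0.1998, 0.0747]
tool_rot: [0.0, 1.0, 0.018, -0.0]
contact_force: [0.0, 0.0, 0.2]
opening: 0.297
grasp_force: 0.0
```

```bash
python3 - <<'E'
from h import *
delta([.470,-.1998,.0385],-87.9)
E
```

```text
shift mm [ 0.7 -0.  36.2]
tool y at -87.9
turn about tool z -0.04503382113469456
```

Emit:
arm_command(
  deltas=[
    [0.5,0,15,0],
    [0,0,13,0],
    [0,0,5,0],
    [0,0,3,0],
    [0,0,0,0],
    [0,0,0,0],
  ],
)

```text
time_s: 21.02
tool_pos: [0.4704, -0.1994, 0.0391]
tool_rot: [0.0, 1.0, 0.018, 0.0]
contact_force: [1.1, -0.5, -0.7]
opening: 0.299
grasp_force: 0.0
```

Emit:
arm_command(
  deltas=[
    [0,0,0.5,0],
    [0,0,0,0],
    [0,0,0,0],
    [0,0,0,0],
    [0,0,0,0],
    [0,0,0,0],
    [0,0,0,0],
  ],
  hand=1,
  newtons=50,
)

```text
time_s: 21.6
tool_pos: [0.4705, -0.1993, 0.0385]
tool_rot: [0.0, 1.0, 0.018, 0.0]
contact_force: [-0.3, 0.3, 6.3]
opening: 0.085
grasp_force: 50.0
```

Emit:
arm_command(
  deltas=[
    [0,0,-4,0],
    [0,0,-12,0],
    [0,0,-20,0],
    [0,0,-25,0],
    [0,0,-25,0],
    [0,0,-14,0],
    [0,0,0,0],
    [0,0,0,5.2],
    [0,0,0,0],
  ],
)

```text
time_s: 22.35
tool_pos: [0.4699, -0.1989, 0.138]
tool_rot: [0.0, 1.0, -0.029, 0.0]
contact_force: [-0.2, -1.0, -0.2]
opening: 0.085
grasp_force: 49.3
```

```bash
python3 - <<'E'
from m import *
c=load("w7.npz")
q=[onz(c,u,.037) for u in((126,145),(220,144),(222,275),(141,276))];print("tin",np.mean(q,0).round(4),np.round(q,4)[:,:2].tolist())
print("long",onz(c,(277,110),.008).round(4),onz(c,(276.5,282),.01).round(4), "stone far",onz(c,(363,99),.0265).round(4))
delta([.313,-.305,.14],-93)
E
```

```text
tin [ 0.3137 -0.3059  0.037 ] [[0.364, -0.2772], [0.3613, -0.3413], [0.2636, -0.3332], [0.266, -0.2717]]
long [ 0.3821 -0.3813  0.008 ] [ 0.2413 -0.3735  0.01  ] stone far [ 0.3859 -0.4408  0.0265]
shift mm [-150.5  115.    -2. ]
tool y at -93.3
turn about tool z -0.3195908579116775
```

Emit:
arm_command(
  deltas=[
    [-12,9,0,0],
    [-24,18,0,0],
    [-26,20,0,0],
    [-26,20,0,0],
    [-26,20,0,0],
    [-20,16,0,0],
    [-11,8,0,0],
    [-5,4,0,0],
    [0,0,0,0],
    [0,0,0,0],
  ],
)

```text
time_s: 23.18
tool_pos: [0.3144, -0.3056, 0.1376]
tool_rot: [-0.0, 1.0, -0.027, -0.0]
contact_force: [-0.8, 0.2, -0.0]
opening: 0.084
grasp_force: 49.3
```

Emit:
arm_command(
  deltas=[
    [0,0,15,0],
    [0,0,20,0],
    [0,0,12,0],
    [0,0,5,0],
    [0,0,0,0],
    [0,0,0,0],
  ],
)

```text
time_s: 23.68
tool_pos: [0.3146, -0.3055, 0.086]
tool_rot: [-0.0, 1.0, -0.026, -0.0]
contact_force: [0.1, 0.1, -0.4]
opening: 0.086
grasp_force: 49.3
```

```bash
python3 - <<'E'
from h import *
delta([.313,-.3055,.0635],-93.3)
E
```

```text
shift mm [-1.6  0.  22.5]
tool y at -93.0
turn about tool z 0.27191598082443136
```

Emit:
arm_command(
  deltas=[
    [-1.5,0,10,0],
    [0,0,6,0],
    [0,0,2,0],
    [0,0,1,0],
    [0,0,0,0],
    [0,0,0,0],
  ],
)

```text
time_s: 24.18
tool_pos: [0.3128, -0.3059, 0.0671]
tool_rot: [0.0, 1.0, -0.027, 0.0]
contact_force: [-0.2, -0.8, 0.1]
opening: 0.085
grasp_force: 49.3
```

Emit:
arm_command(
  deltas=[
    [0,0,1,0],
    [0,0,0,0],
    [0,0,0,0],
  ],
)

```text
time_s: 24.43
tool_pos: [0.3126, -0.3058, 0.0659]
tool_rot: [0.0, 1.0, -0.027, 0.0]
contact_force: [0.0, -0.3, 0.2]
opening: 0.088
grasp_force: 49.3
```

Emit:
arm_command(
  deltas=[
    [0,0,1,0],
    [0,0,0,0],
    [0,0,0,0],
  ],
)

```text
time_s: 24.68
tool_pos: [0.3126, -0.3057, 0.0648]
tool_rot: [-0.0, 1.0, -0.027, -0.0]
contact_force: [0.8, -0.1, -0.4]
opening: 0.083
grasp_force: 49.3
```

Emit:
arm_command(
  deltas=[
    [0,0,1,0],
    [0,0,0,0],
    [0,0,0,0],
  ],
)

```text
time_s: 24.93
tool_pos: [0.3126, -0.3058, 0.0641]
tool_rot: [0.0, 1.0, -0.027, 0.0]
contact_force: [-0.8, 2.2, 7.7]
opening: 0.086
grasp_force: 50.2
```

Emit:
arm_command(
  deltas=[
    [0,0,0.6,0],
    [0,0,0,0],
    [0,0,0,0],
  ],
)

```text
time_s: 25.18
tool_pos: [0.3127, -0.3058, 0.064]
tool_rot: [0.0, 1.0, -0.027, 0.0]
contact_force: [-2.4, 3.0, 18.4]
opening: 0.082
grasp_force: 51.4
```

Emit:
arm_command(
  deltas=[
    [0,0,-0.8,0],
    [0,0,0,0],
  ],
)

```text
time_s: 25.35
tool_pos: [0.3127, -0.3058, 0.0642]
tool_rot: [0.0, 1.0, -0.027, 0.0]
contact_force: [-0.2, 0.2, 2.1]
opening: 0.085
grasp_force: 49.6
```

Emit:
arm_command(
  deltas=[
    [0,0,0,0],
    [0,0,0,0],
    [0,0,0,0],
    [0,0,0,0],
    [0,0,-4,0],
    [0,0,-12,0],
    [0,0,-20,0],
    [0,0,-25,0],
    [0,0,-22,0],
    [0,0,0,0],
  ],
  hand=0.7,
)

```text
time_s: 26.18
tool_pos: [0.3137, -0.307, 0.1506]
tool_rot: [0.002, 1.0, -0.027, 0.002]
contact_force: [0.0, -1.2, 1.0]
opening: 0.303
grasp_force: 0.0
```

```bash
python3 - <<'E'
from h import *
delta([.464,-.1527,.147],-87.9)
c=cal("wrist");im=env.capture("wrist");cv2.imwrite("pics/w8.png",im);np.savez("w8.npz",K=c[0],T=c[1])
E
```

```text
shift mm [ 141.7 -162.2    3.5]
tool y at -93.1
turn about tool z -5.1903411986013595
```

View pics/w8.png

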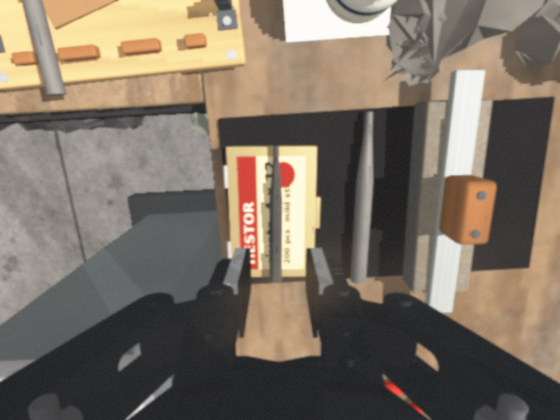

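The short punch rests on the tin along column 276, aligned with the lid (228 to 318). The long punch is unmoved.

Emit:
arm_command(
  deltas=[
    [0,0,0,-5.2],
    [12,-11,0,0],
    [23,-22,0,0],
    [26,-25,0,0],
    [26,-25,0,0],
    [26,-25,0,0],
    [23,-21,0,0],
    [13,-13,0,0],
    [7,-7,0,0],
    [0,0,0,0],
  ],
)

```text
time_s: 27.07
tool_pos: [0.4634, -0.15, 0.1462]
tool_rot: [-0.0, 1.0, 0.019, -0.0]
contact_force: [-1.2, 0.1, 0.3]
opening: 0.299
grasp_force: 0.0
```

Emit:
arm_command(
  deltas=[
    [0,0,20,0],
    [0,0,25,0],
    [0,0,20,0],
    [0,0,7,0],
    [0,0,0,0],
    [0,0,0,0],
  ],
)

```text
time_s: 27.57
tool_pos: [0.4627, -0.1517, 0.0753]
tool_rot: [-0.0, 1.0, 0.018, -0.0]
contact_force: [0.9, 0.5, -0.3]
opening: 0.296
grasp_force: 0.0
```

```bash
python3 - <<'E'
from h import *
delta([.464,-.1527,.039],-87.9)
E
```

```text
shift mm [ 1.3  1.  36.3]
tool y at -87.9
turn about tool z -0.04024676828004203
```

Emit:
arm_command(
  deltas=[
    [1,1,15,0],
    [0,0,13,0],
    [0,0,5,0],
    [0,0,3,0],
    [0,0,0,0],
    [0,0,0,0],
  ],
)

```text
time_s: 28.07
tool_pos: [0.4644, -0.1523, 0.0397]
tool_rot: [0.0, 1.0, 0.018, 0.0]
contact_force: [0.2, 0.1, -0.3]
opening: 0.299
grasp_force: 0.0
```

Emit:
arm_command(
  deltas=[
    [0,0,0.5,0],
    [0,0,0,0],
    [0,0,0,0],
    [0,0,0,0],
    [0,0,0,0],
    [0,0,0,0],
    [0,0,0,0],
  ],
  hand=1,
  newtons=50,
)

```text
time_s: 28.65
tool_pos: [0.4644, -0.1522, 0.0392]
tool_rot: [0.0, 1.0, 0.018, 0.001]
contact_force: [-1.1, 1.1, 4.7]
opening: 0.114
grasp_force: 50.1
```

Emit:
arm_command(
  deltas=[
    [0,0,-4,0],
    [0,0,-12,0],
    [0,0,-20,0],
    [0,0,-25,0],
    [0,0,-25,0],
    [0,0,-20,0],
    [0,0,0,0],
    [0,0,0,5.2],
    [0,0,0,0],
  ],
)

```text
time_s: 29.4
tool_pos: [0.4639, -0.152, 0.1446]
tool_rot: [0.0, 1.0, -0.029, 0.0]
contact_force: [-0.3, -0.2, -1.1]
opening: 0.114
grasp_force: 49.4
```

```bash
python3 - <<'E'
from h import *
delta([.311,-.504,.145],-93)
E
```

```text
shift mm [-132.3  360.3   -0.5]
tool y at -93.3
turn about tool z -0.31818903556397515
```

Emit:
arm_command(
  deltas=[
    [-6,15,0,0],
    [-12,30,0,0],
    [-13,37,0,0],
    [-13,37,0,0],
    [-13,37,0,0],
    [-13,37,0,0],
    [-13,37,0,0],
    [-13,37,0,0],
    [-13,37,0,0],
    [-13,30,0,0],
  ],
)

```text
time_s: 30.23
tool_pos: [0.3228, -0.4811, 0.1438]
tool_rot: [-0.0, 1.0, -0.026, -0.0]
contact_force: [0.7, 0.2, -0.9]
opening: 0.116
grasp_force: 49.4
```

Emit:
arm_command(
  deltas=[
    [-7,17,0,0],
    [-3,9,0,0],
    [0,0,0,0],
    [0,0,15,0],
    [0,0,20,0],
    [0,0,15,0],
    [0,0,5,0],
    [0,0,0,0],
    [0,0,0,0],
  ],
)

```text
time_s: 30.98
tool_pos: [0.3134, -0.5039, 0.0899]
tool_rot: [-0.0, 1.0, -0.026, 0.0]
contact_force: [0.2, -0.4, -0.1]
opening: 0.114
grasp_force: 49.4
```

```bash
python3 - <<'E'
from h import *
delta([.311,-.504,.0305],-93)
E
```

```text
shift mm [-2.4  0.3 59.4]
tool y at -93.0
turn about tool z -0.019682022079663852
```

Emit:
arm_command(
  deltas=[
    [-2,0,15,0],
    [0,0,20,0],
    [0,0,13,0],
    [0,0,6,0],
    [0,0,2,0],
    [0,0,0,0],
    [0,0,0,0],
  ],
)

```text
time_s: 31.57
tool_pos: [0.3111, -0.5047, 0.0343]
tool_rot: [0.0, 1.0, -0.027, 0.0]
contact_force: [0.2, -0.4, 0.7]
opening: 0.116
grasp_force: 49.4
```

Emit:
arm_command(
  deltas=[
    [0,0,1.5,0],
    [0,0,0,0],
    [0,0,0,0],
  ],
)

```text
time_s: 31.82
tool_pos: [0.3109, -0.5044, 0.0324]
tool_rot: [0.0, 1.0, -0.027, 0.0]
contact_force: [-0.7, -0.2, -1.5]
opening: 0.108
grasp_force: 49.4
```

Emit:
arm_command(
  deltas=[
    [0,0,1,0],
    [0,0,0,0],
    [0,0,0,0],
  ],
)

```text
time_s: 32.07
tool_pos: [0.3108, -0.5043, 0.031]
tool_rot: [-0.0, 1.0, -0.027, 0.0]
contact_force: [-0.6, -0.7, -1.1]
opening: 0.11
grasp_force: 49.4
```

Emit:
arm_command(
  deltas=[
    [0,0,1,0],
    [0,0,0,0],
    [0,0,0,0],
  ],
)

```text
time_s: 32.32
tool_pos: [0.3109, -0.5044, 0.0303]
tool_rot: [0.0, 1.0, -0.027, 0.0]
contact_force: [-0.3, 1.5, 3.8]
opening: 0.115
grasp_force: 49.9
```

Emit:
arm_command(
  deltas=[
    [0,0,0,0],
    [0,0,0,0],
    [0,0,0,0],
    [0,0,0,0],
    [0,0,-4,0],
    [0,0,-12,0],
    [0,0,-25,0],
    [0,0,-30,0],
    [0,0,-30,0],
    [0,0,-20,0],
  ],
  hand=0.7,
)

```text
time_s: 33.15
tool_pos: [0.3112, -0.5049, 0.1549]
tool_rot: [0.002, 1.0, -0.027, 0.001]
contact_force: [-0.4, -0.3, -0.1]
opening: 0.298
grasp_force: 0.0
```

Emit:
arm_command(
  deltas=[
    [0,-20,-10,0],
    [0,-25,-10,0],
    [0,-15,-10,0],
    [0,0,0,0],
    [0,0,0,0],
  ],
)

```text
time_s: 33.57
tool_pos: [0.3144, -0.4445, 0.1824]
tool_rot: [0.001, 1.0, -0.027, 0.001]
contact_force: [0.4, -0.1, 0.5]
opening: 0.3
grasp_force: 0.0
```

```bash
python3 - <<'E'
from h import *
c=cal("wrist");im=env.capture("wrist");cv2.imwrite("pics/w9.png",im);np.savez("w9.npz",K=c[0],T=c[1])
E
```

```text
(no output)
```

View pics/w9.png

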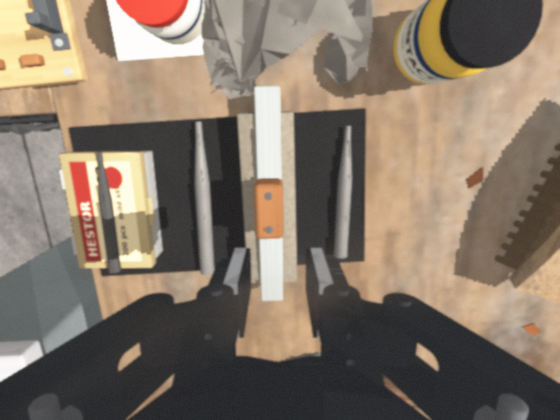

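The medium punch lies from (348,127) to (342,257). The bar at columns 255 to 281 is centred on the stone at 239 to 296. The short punch is on the tin from (100,153) to (115,270).

```bash
python3 - <<'E'
from m import *
c=load("w9.npz")
L=lambda n,a,b,za,zb:print(n,((onz(c,a,za)+onz(c,b,zb))/2).round(4),np.degrees(np.arctan2(*(onz(c,a,za)-onz(c,b,zb))[1::-1])).round(1))
L("med",(348,127),(342,257),.008,.009,);L("long",(199,123),(207,274),.008,.01);L("short",(100,153),(115,272),.042,.042)
L("stone",(267.5,113),(268,282),.0265,.0265);L("bar",(267,87),(272,300),.035,.035)
q=[onz(c,u,.037) for u in((62,152),(146,152),(155,268),(80,270))];print("tin",np.mean(q,0).round(4))
print(env.finish_job())
E
```

```text
med [ 0.3117 -0.5059  0.0085] -2.6
long [ 0.3116 -0.3778  0.009 ] -3.3
short [ 0.3133 -0.3077  0.042 ] -3.9
stone [ 0.3126 -0.4369  0.0265] -3.3
bar [ 0.3151 -0.4389  0.035 ] -2.1
tin [ 0.3136 -0.3079  0.037 ]
the job is handed in; nothing more can be done
None
```

The bar lies on the whetstone and the short, long and medium punches are in their places, all within tolerance by my last camera measurement. I handed the job in at about 34 s; no verdict was returned.

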